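# Hold the ring collet's release lever half-way

### The job

Lift the clear lid of the ring box right open until it rests back on its stop, then press the spring-loaded release lever inside the box half-way down, which is where the lever lies level, and keep it pressed there with the fingers: the program finishes while still holding it, so do not let go. Never push the lever right down to the bottom, because that kicks the ring out of the collet. Leave the other things on the bench where they are.

Things in the scene. Friction and masses are not known exactly. Their poses are not given: they have to be found in the camera images.
- ring_box: shallow open aluminium box fixed to the bench, 150 mm (its x) by 270 mm (its y) by 90 mm tall, walls and floor 5 mm thick; origin at the centre of its underside; its front, with the lid's handle, faces its -x. Covered at the start by a clear lid with a steel rim
- lid (a joint): angle of the lid about the hinge on the box's rear (+x) rim: 0 shut, 1.57 upright, 1.75 resting on its stop, leaning back. The lid is 150 by 270 by 8 mm, about 0.3 kg; let go before upright it falls shut, past upright it falls back onto its stop
- lid_bar (a point): middle of the lid's handle: a round dark steel bar 10 mm thick, 120 mm long between two side arms, parallel to the box's y. It lies in the plane of the lid 45 mm in front of the lid's front edge, so that 40 mm of free gap lies between bar and box; 195 mm from the hinge line; about 95 mm above the bench when shut. A gripper pointing down can pinch it across and keep pointing down while the bar turns between the pads
- lid_hinge (a point): middle of the lid's hinge line, which runs along the box's y on the rear rim, 90.5 mm above the bench; the bar's middle circles it
- collet_unit: steel fixture fixed inside the box on its floor: base plate 110 by 110 by 8 mm, two upright cheeks that carry the lever's pivot at its x = +40 mm, y = 0, z = 55 mm, and a steel collet post with a ring, 58 mm tall, at its x = 0, y = +55 mm; origin on its underside, below the lever's line; the lever points along its -x from the pivot
- release_lever (a joint): angle of the release lever about its pivot: 0 released (outer end raised 0.3 rad above level), 0.3 half-way (level), 0.6 right down. A spring returns it; at the pad it pushes back with about 2 N at 0, 5 N half-way and 8 N right down
- lever_pad (a point): centre of the top face of the lever's black finger pad (30 by 42 mm, 8 mm thick) at the lever's outer end, 75 mm from the pivot and 4 mm above the lever's centre line. Released it is about 86 mm above the bench, level about 64 mm, right down about 42 mm. Press it from above
- lever_pivot (a point): centre of the lever's pivot, 60 mm above the bench
- sleeve: loose brass sleeve standing inside the box near its -y end wall, 22 mm across, 28 mm tall, 30 g; origin at the centre of its underside
- flux_jar: closed jar standing beside the box's +y end, 48 mm across, 60 mm tall; origin at the centre of its underside
- solder_dish: shallow steel dish beside the box's -y end, 84 mm across, 16 mm tall; origin at the centre of its underside
- tweezers: steel tweezers lying flat, 150 mm long, 10 mm tall; origin at mid length on the underside
- mandrel: tapered steel ring stick lying down, 250 mm long, up to 26 mm thick; origin at its handle end on the centre line less 13 mm of height
- hammer: small wooden-handled hammer lying down, 220 mm long
- file_brush: wooden brush lying down, 180 mm long

How it is judged:
By the outcome, as a careful person would: the job done as asked, in the order asked, and still so for the second after the job is handed in, while the arm keeps its last pose, push and grip.
It also fails if it takes over 45 s, if anything falls off the work surface, if the arm or the gripper's body presses on something with over 40 N, if the wrist force passes 120 N, or if a joint passes its speed limit or range.

### The arm

A 6-joint arm with a two-finger parallel gripper is mounted at the origin on the work surface. World frame = base frame: x ahead of the robot, y to its left, z up, the work surface at z = 0. Lengths are in m, angles in rad, forces in N, time in s.
With the tool pointing down it reaches from about 0.25 to 0.725 m from the base axis. Payload 4 kg.
Tool frame: the origin (TCP) lies on the centre line of the jaws, within the pads' length; the fingertips stand 17 mm ahead of it and the grasp point (between the pads) lies 2 mm behind it; z points along the fingers, y is the line along which they close (so a half turn about z gives the same grasp; the last joint's range is limited). The gripper opens to 85 mm and grips with 20 to 120 N. Pads are 22 mm wide; open, the fingers measure 114 mm over their backs; the gripper's body (76 mm by 85 mm) begins 54 mm behind the grasp point. The pads swing forward as they close: fully open they stand 13 mm farther back than shut.
Start: joints at [1.326, 0.241, 0.005, 1.335, 0, 1.571], TCP at [0.121, 0.485, 0.214] pointing down, gripper open.
Joint ranges: [-2.72, 2.72], [-1.05, 1.87], [-1.09, 1.28], [-1.99, 2.15], [-1.42, 1.44], [-3.14, 3.14]. Speed limits (rad/s): [2.79, 2.79, 3.14, 3.14, 3.14, 3.14].

### API

Orientations are given as a unit quaternion [x, y, z, w].
In Python, from workcell import bot, camera, get_calibration gives the robot as it stands.
- The arm moves only by the tool apply_moves, never from a script. Its argument "steps" is a list of rows, each a list of 3 entries, a list of its own where there are three numbers: the shift along the tool's x, y, z as a fraction of full scale, then the turn, a rotation vector about the tool's x, y, z as a fraction of full scale, then the opening, from 0 (shut) to 1 (fully open). A call has exactly 8 rows; each row shifts and turns the commanded pose from where the row before left it, along the tool's axes as they then stand; what a row does not reach is not made up. Full scale, the value 1, is 20 cm for a shift and pi rad for a turn. A row lasts 1/12 s, in which the tool goes at most 41.7 mm and 7.16 degrees, less where a joint would pass 70% of its speed; a pose out of reach is approached as far as the arm can. A call with a number of a shift or a turn outside -1 to 1 is refused whole. A call with a gripper value outside its range is refused whole. The fingers move at their own pace and stop on an object; the grip force is fixed at half the most. Time passes only in rows, so rows that do not move let the fingers close, or fill a call up. It gives the time, the measured TCP pose, the force, the opening and the grip force at its end, in the units of the state.
- bot.get_obs(): the state, without advancing time (a new reading comes with each control period).
- camera(name): name is "scene" or "top" or "wrist"; returns (picture, depth): 480x640x3 uint8, red, green, blue; 480x640 float32, m along the optical axis (not along the pixel's ray), 0 where there is no reading.
- get_calibration(name): a dict with "fov_y" (degrees; the focal length in pixels is half the picture's height over the tangent of half this angle, whatever the lens; pixels are square), "cx", "cy" (the principal point, pixels), "dist_coeffs" ([k1, k2, p1, p2, k3] as OpenCV has them; the pictures are not rectified), "rvec" (rotation vector, rad) and "tvec" (3), from world to camera coordinates, as OpenCV has them. Camera axes: x right, y down, z forward; pixel columns grow to the right and rows downward; lengths in m; the calibration is good to about 2 mm. A picture is of the moment at which its call begins: read the wrist's pose just before it. get_calibration takes no time and is no camera call; for the wrist camera it gives the pose at the moment of the call.
- bot.job_done(): hands the job in; it is judged then, once.
The state is a dict: "clock": time; "joint_pos": joint angles; "joint_vel": joint speeds; "tau": joint torques, N m; "eef_pos": TCP position; "tool_rot": TCP orientation; "ft_force": force on the tool from outside, world axes, zero at the start; "ft_torque": the same for the moment, N m; "grip_width": finger opening in m; "grasp_force": force on a finger pad.
Only numpy, scipy, OpenCV 4.12 (cv2) and the standard library are available. Lean on these libraries where they do the work, as an engineer would, in place of code of your own. Each camera call takes 0.05 s, during which the arm holds its last target. There are 200 camera calls.

## Working session

There is one attempt and no reset: what is moved stays moved. The work goes in short steps, Python scripts to look and compute and a tool call to move; the robot and the scene stay as the last step left them, time stands still between calls to the robot, and variables do not carry over. Pictures are saved under pics/ and viewed, at most 10 in all, crops included, and the job is handed in when it is done.

Besides the shell and the picture viewer there is one more tool, called by a JSON object that holds its "api" and its "payload". apply_moves: Moves the arm, as the interface text tells. Its arguments: {"type":"object","properties":{"steps":{"type":"array"}},"required":["steps"]}

```bash
ls; mkdir -p pics
python3 - <<'E'
from workcell import bot,camera,get_calibration
import cv2,numpy as np
print(bot.get_obs())
for n in ["top","scene"]:
    im,d=camera(n); cv2.imwrite(f"pics/{n}0.png",im[:,:,::-1]); np.save(f"pics/{n}0.npy",d); print(n,get_calibration(n))
E
```

```text
pics
{'clock': 0.0, 'joint_pos': array([1.32605016e+00, 2.41446503e-01, 3.72654253e-03, 1.33517214e+00,
       9.41468971e-06, 1.57078464e+00]), 'joint_vel': array([-4.76740084e-04,  6.80673916e-04, -6.39154654e-05,  1.81224641e-03,
        5.87684406e-04,  1.19428398e-03]), 'tau': array([-1.15671497e-03, -3.72316039e+01,  2.52409905e+01,  1.68001524e-02,
       -2.11353672e-04, -1.16239417e-05]), 'eef_pos': array([0.12099274, 0.48446208, 0.21259712]), 'tool_rot': array([ 1.22062025e-01,  9.92521921e-01, -1.03947357e-03, -1.32591358e-04]), 'ft_force': array([ 0.63103376,  0.24356938, -0.00981197]), 'ft_torque': array([-0.00779031,  0.02047937, -0.00392616]), 'grasp_force': 0.0, 'grip_width': 0.08534635672552898}
top {'fov_y': 46.52328993981572, 'cx': 314.1682447032032, 'cy': 241.82057869726557, 'dist_coeffs': array([0.02027196, 0.        , 0.        , 0.        , 0.        ]), 'rvec': array([ 2.1834922 , -2.12354761,  0.18366133]), 'tvec': array([-0.00196967,  0.51083168,  1.67380327])}
scene {'fov_y': 46.24896658431744, 'cx': 329.5920595200985, 'cy': 242.9926985368388, 'dist_coeffs': array([-0.02654062,  0.        ,  0.        ,  0.        ,  0.        ]), 'rvec': array([ 0.96121059,  2.38024486, -1.18967385]), 'tvec': array([ 0.3691352 , -0.15018973,  1.81179149])}
```

View pics/top0.png

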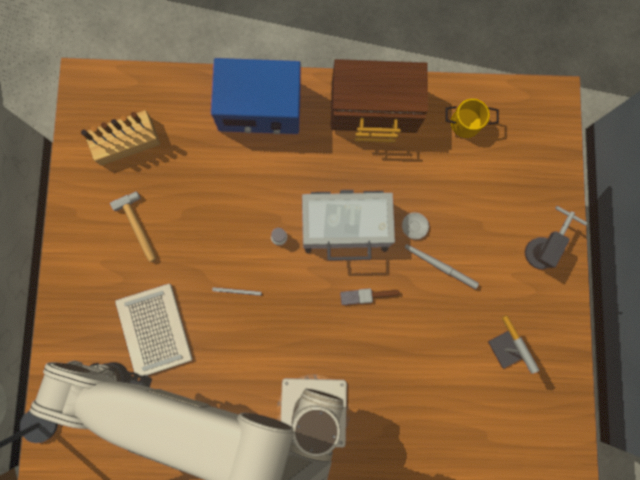

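View pics/scene0.png

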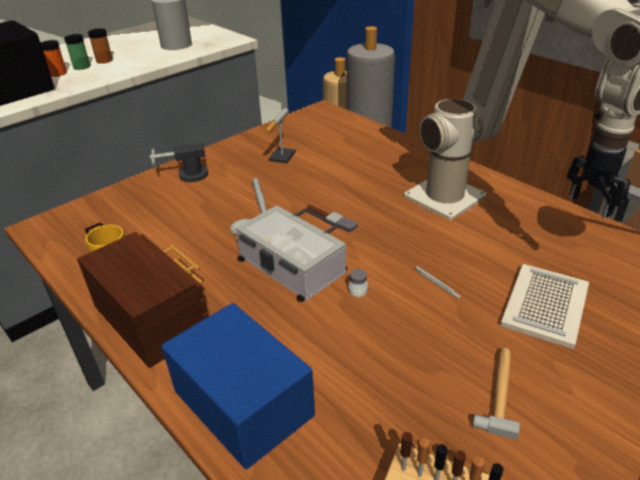

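The top view has +x up and +y to the left. The box is at about (348,220), with the handle below it near (350,250), the jar at (279,238), the dish at (415,226) and the mandrel at (445,268). I'll zoom in on the box.

```bash
cat > h.py <<'E'
import cv2,numpy as np
from workcell import bot,camera,get_calibration
def cal(n,c=None):
    c=c or get_calibration(n); f=240/np.tan(np.radians(c["fov_y"])/2)
    return np.array([[f,0,c["cx"]],[0,f,c["cy"]],[0,0,1]]),np.array(c["dist_coeffs"]),np.array(c["rvec"]),np.array(c["tvec"])
def ray(cl,uv):
    K,D,r,t=cl; R=cv2.Rodrigues(r)[0]
    p=cv2.undistortPoints(np.array(uv,float).reshape(-1,1,2),K,D).reshape(-1,2)
    return -R.T@t, np.c_[p,np.ones(len(p))]@R
def onz(cl,uv,z):
    o,d=ray(cl,uv); return o+d*((z-o[2])/d[:,2])[:,None]
def atdepth(cl,uv,dep):
    o,d=ray(cl,uv); return o+d*np.array(dep)[:,None]
def proj(cl,P):
    K,D,r,t=cl; return cv2.projectPoints(np.array(P,float).reshape(-1,1,3),r,t,K,D)[0].reshape(-1,2)
E
python3 - <<'E'
from h import *
im=cv2.imread("pics/top0.png"); c=im[180:285,290:440]
cv2.imwrite("pics/topc.png",cv2.resize(c,None,fx=5,fy=5,interpolation=cv2.INTER_CUBIC))
d=np.load("pics/top0.npy"); cl=cal("top")
for v in range(186,282,6):
    us=np.arange(296,402,8); P=atdepth(cl,[(u,v) for u in us],d[v,us]); print(v,(P[:,2]*1000).round().astype(int))
E
```

```text
186 [ 4  0  4  6  3  6  1 -4  6  4  0 -5 -3 -2]
192 [  0  -7  90  96  92  -3  92  91  -3  94 101   3   1   2]
198 [ -2  97  97 100 100  98  98 103  97  99  88 102 100   4]
204 [  3 101 103 102  93 103  95 101  92 101  96  94 101  -5]
210 [  2 102 102 101  98 103  99 104  97  98  92  92  98   0]
216 [  6 103  96 103 100  98  98 101 102  93  99  97 100  -2]
222 [  3  99  96  96  97 102 101 102  97  98  97  98  99  -3]
228 [  4  94  99  94  95 100  99  94  90 103 101 102  90  -6]
234 [  8  98  96 100  97  97  97  92  90  93  94  99  97   2]
240 [ 10  99 103 100  98 102  97 100  93  95  97  99 104   8]
246 [  5  41  38  42 102  26  22  23  23  95   9  17   9  -2]
252 [ 5 -3  3  1 97 -1 -7  2 -1 91  4 -6  4 -4]
258 [   2    0    2    1  104  103  103  100  106 1731  -10    2   -3   -3]
264 [ 2  8  8 -2  5  3  5 -5 -3  4  8  2 -3  4]
270 [-1 -6  4  1  5  4 -1  7 -1  2 -5  6  5 -8]
276 [ 5  0 -6 -1 -5 -2  2  6  7  1 -3  2  3  7]
```

View pics/topc.png

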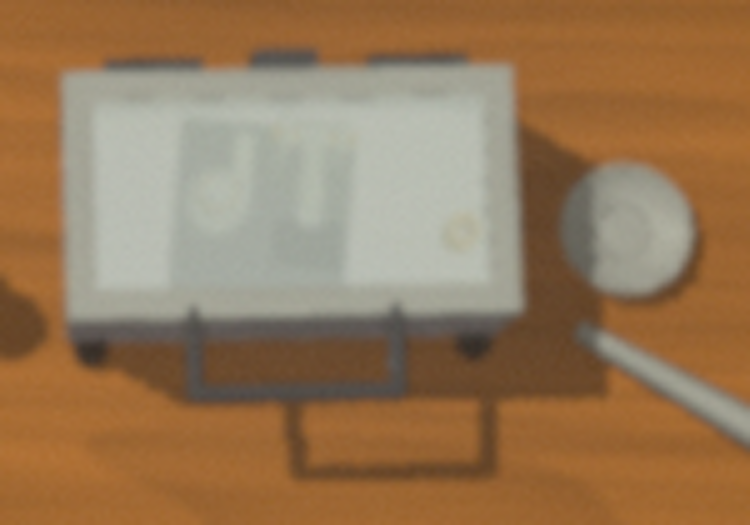

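In the crop, the lid corners are at (62,73), (513,66), (523,310) and (68,318). The handle bar runs from (192,391) to (405,388), the lever pad is near (305,245), the collet post is at (215,195) and the sleeve is at (460,232). The free gap below the lid is clear. Next I'll turn these into positions and check them.

Run:
```python
from h import *
cl=cal("top"); px=lambda p:(np.array(p,float)+.5)/5-.5+[290,180]
C=onz(cl,px([(62,73),(513,66),(523,310),(68,318)]),.0965)
print(C.round(4)); print([np.linalg.norm(C[i]-C[(i+1)%4]).round(4) for i in range(4)], C.mean(0))
B=onz(cl,px([(192,391),(405,388)]),.096); print("bar",B.round(4),B.mean(0),np.linalg.norm(B[1]-B[0]))
# depth-based
d=np.load("pics/top0.npy"); vv,uu=np.mgrid[185:265,285:405]
uv=np.c_[uu.ravel(),vv.ravel()]; P=atdepth(cl,uv,d[vv,uu].ravel())
m=(P[:,2]>.08)&(P[:,2]<.115)
r=cv2.minAreaRect(uv[m&(uv[:,1]>190)&(uv[:,1]<243)].astype(np.float32)); print(onz(cl,cv2.boxPoints(r),.0965).round(4))
b=P[m&(uv[:,1]>253)]; b=onz(cl,uv[m&(uv[:,1]>255)],.096); print("bar depth",b.mean(0),b.min(0),b.max(0))
yaw=np.arctan2(*(C[1]+C[2]-C[0]-C[3])[[0,1]]*[1,-1]); print("dir -y",(C[1]+C[2]-C[0]-C[3])/2, )
P=onz(cl,px([(305,245)]),.086);print("pad",P); print("plate",onz(cl,px([(182,118),(355,128),(345,285),(170,285)]),.013))
print("jar etc",onz(cl,[(279,236)],.06))
print("post",onz(cl,px([(215,195)]),.063))
```

```text
[[ 0.6451  0.0536  0.0965]
 [ 0.6579 -0.2174  0.0965]
 [ 0.5096 -0.2242  0.0965]
 [ 0.4968  0.0457  0.0965]]
[np.float64(0.2713), np.float64(0.1485), np.float64(0.2702), np.float64(0.1485)] [ 0.57734395 -0.08557869  0.0965    ]
bar [[ 0.4555 -0.0287  0.096 ]
 [ 0.461  -0.1546  0.096 ]] [ 0.45824917 -0.0916293   0.096     ] 0.12602461375136254
[[ 0.655   0.0509  0.0965]
 [ 0.6636 -0.2228  0.0965]
 [ 0.5084 -0.2236  0.0965]
 [ 0.5004  0.0464  0.0965]]
bar depth [ 0.45788151 -0.09448931  0.096     ] [ 0.45196882 -0.15579317  0.096     ] [ 0.46457433 -0.02855582  0.096     ]
dir -y [ 0.01280651 -0.27046665  0.        ]
pad [[ 0.54672158 -0.09484926  0.086     ]]
plate [[ 0.63834939 -0.02224128  0.013     ]
 [ 0.6353085  -0.13133704  0.013     ]
 [ 0.53503248 -0.12647436  0.013     ]
 [ 0.53177642 -0.01720346  0.013     ]]
jar etc [[0.52204637 0.11955449 0.06      ]]
post [[ 0.58000181 -0.04146891  0.063     ]]
```

```bash
cat >> h.py <<'E'
from scipy.spatial.transform import Rotation as Ro
def down(yaw): # tool z down, tool y at world angle yaw
    y=np.array([np.cos(yaw),np.sin(yaw),0]); z=np.array([0,0,-1.]); return Ro.from_matrix(np.c_[np.cross(y,z),y,z])
def plan(pts,yaws,n=8,p0=None,R0=None):
    """rows through world pts (after present pose), evenly in n rows per segment"""
    o=bot.get_obs(); p=np.array(o["eef_pos"]) if p0 is None else np.array(p0,float); R=Ro.from_quat(o["tool_rot"]) if R0 is None else R0
    for q,yw in zip(pts,yaws):
        T=down(yw); w=(R.inv()*T).as_rotvec(); q=np.array(q,float)
        for i in range(n):
            Ri=R*Ro.from_rotvec(w*i/n); s=Ri.inv().apply(q-p)/n/.2
            print(s.round(3).tolist(),(w/n/np.pi).round(4).tolist(), "mm",round(np.linalg.norm(s)*200,1))
        p,R=q,T
E
python3 - <<'E'
from h import *
plan([(.4575,-.091,.17)],[.046],n=18)
E
```

```text
[-0.129, -0.132, 0.012] [-0.0, 0.0, 0.0226] mm 37.1
[-0.139, -0.123, 0.012] [-0.0, 0.0, 0.0226] mm 37.1
[-0.147, -0.113, 0.012] [-0.0, 0.0, 0.0226] mm 37.1
[-0.155, -0.102, 0.012] [-0.0, 0.0, 0.0226] mm 37.1
[-0.161, -0.091, 0.012] [-0.0, 0.0, 0.0226] mm 37.1
[-0.167, -0.079, 0.012] [-0.0, 0.0, 0.0226] mm 37.1
[-0.173, -0.067, 0.012] [-0.0, 0.0, 0.0226] mm 37.1
[-0.177, -0.055, 0.012] [-0.0, 0.0, 0.0226] mm 37.1
[-0.18, -0.042, 0.012] [-0.0, 0.0, 0.0226] mm 37.1
[-0.183, -0.029, 0.012] [-0.0, 0.0, 0.0226] mm 37.1
[-0.185, -0.016, 0.012] [-0.0, 0.0, 0.0226] mm 37.1
[-0.185, -0.003, 0.012] [-0.0, 0.0, 0.0226] mm 37.1
[-0.185, 0.01, 0.012] [-0.0, 0.0, 0.0226] mm 37.1
[-0.184, 0.024, 0.012] [-0.0, 0.0, 0.0226] mm 37.1
[-0.182, 0.037, 0.012] [-0.0, 0.0, 0.0226] mm 37.1
[-0.178, 0.049, 0.012] [-0.0, 0.0, 0.0226] mm 37.1
[-0.175, 0.062, 0.012] [-0.0, 0.0, 0.0226] mm 37.1
[-0.17, 0.074, 0.012] [-0.0, 0.0, 0.0226] mm 37.1
```

{"api": "apply_moves", "payload": {"steps": [[[-0.129, -0.132, 0.012], [0, 0, 0.0226], 0.4], [[-0.139, -0.123, 0.012], [0, 0, 0.0226], 0.4], [[-0.147, -0.113, 0.012], [0, 0, 0.0226], 0.4], [[-0.155, -0.102, 0.012], [0, 0, 0.0226], 0.4], [[-0.161, -0.091, 0.012], [0, 0, 0.0226], 0.4], [[-0.167, -0.079, 0.012], [0, 0, 0.0226], 0.4], [[-0.173, -0.067, 0.012], [0, 0, 0.0226], 0.4], [[-0.177, -0.055, 0.012], [0, 0, 0.0226], 0.4]]}}

```text
clock: 0.77
eef_pos: [0.271, 0.2276, 0.194]
tool_rot: [0.397, 0.918, -0.0, -0.0]
ft_force: [1.4, -0.1, -0.1]
grip_width: 0.0343
grasp_force: 0.0
```

{"api": "apply_moves", "payload": {"steps": [[[-0.18, -0.042, 0.012], [0, 0, 0.0226], 0.4], [[-0.183, -0.029, 0.012], [0, 0, 0.0226], 0.4], [[-0.185, -0.016, 0.012], [0, 0, 0.0226], 0.4], [[-0.185, -0.003, 0.012], [0, 0, 0.0226], 0.4], [[-0.185, 0.01, 0.012], [0, 0, 0.0226], 0.4], [[-0.184, 0.024, 0.012], [0, 0, 0.0226], 0.4], [[-0.182, 0.037, 0.012], [0, 0, 0.0226], 0.4], [[-0.178, 0.049, 0.012], [0, 0, 0.0226], 0.4]]}}

```text
clock: 1.43
eef_pos: [0.4209, -0.0283, 0.1748]
tool_rot: [0.638, 0.77, -0.0, -0.0]
ft_force: [-0.2, 0.7, -1.2]
grip_width: 0.0343
grasp_force: 0.0
```

{"api": "apply_moves", "payload": {"steps": [[[-0.175, 0.062, 0.012], [0, 0, 0.0226], 0.4], [[-0.17, 0.074, 0.012], [0, 0, 0.0226], 0.4], [[0, 0, 0], [0, 0, 0], 0.4], [[0, 0, 0], [0, 0, 0], 0.4], [[0, 0, 0], [0, 0, 0], 0.4], [[0, 0, 0], [0, 0, 0], 0.4], [[0, 0, 0], [0, 0, 0], 0.4], [[0, 0, 0], [0, 0, 0], 0.4]]}}

```text
clock: 2.1
eef_pos: [0.4578, -0.0894, 0.1706]
tool_rot: [0.689, 0.725, 0.0, 0.0]
ft_force: [-1.0, -0.1, -0.5]
grip_width: 0.034
grasp_force: 0.0
```

Run:
```python
from h import *
o=bot.get_obs(); c=cal("wrist"); im,d=camera("wrist"); cv2.imwrite("pics/w1.png",im[:,:,::-1]); np.save("pics/w1.npy",d)
import pickle; pickle.dump(c,open("pics/w1.pkl","wb"))
print(o["eef_pos"],Ro.from_quat(o["tool_rot"]).as_matrix().round(4),o["grip_width"],o["ft_force"],o["joint_pos"])
vv,uu=np.mgrid[0:480:2,0:640:2]; uv=np.c_[uu.ravel(),vv.ravel()]; P=atdepth(c,uv,d[vv,uu].ravel())
m=(P[:,2]>.075)&(P[:,2]<.115)&(P[:,0]<.485)&(P[:,0]>.43)&(abs(P[:,1]+.091)<.05)
b=P[m]; print(m.sum(),b.mean(0),np.median(b,0),b.min(0),b.max(0)); print(np.polyfit(b[:,1],b[:,0],1))
```

```text
[ 0.45782153 -0.08939926  0.17059564] [[-5.000e-02  9.987e-01  3.000e-04]
 [ 9.987e-01  5.000e-02  0.000e+00]
 [ 0.000e+00  3.000e-04 -1.000e+00]] 0.03401499674239962 [-1.0021747  -0.09210212 -0.46623327] [-1.92901080e-01  1.98823938e-01 -1.62783497e-01  1.20891607e+00
  8.23904204e-05  1.32788233e+00]
489 [ 0.45431581 -0.08872394  0.09800333] [ 0.4543058  -0.08740765  0.09818264] [ 0.44684549 -0.14095221  0.092201  ] [ 0.46117535 -0.04100189  0.10114029]
[-0.05060753  0.44982571]
```

View pics/w1.png

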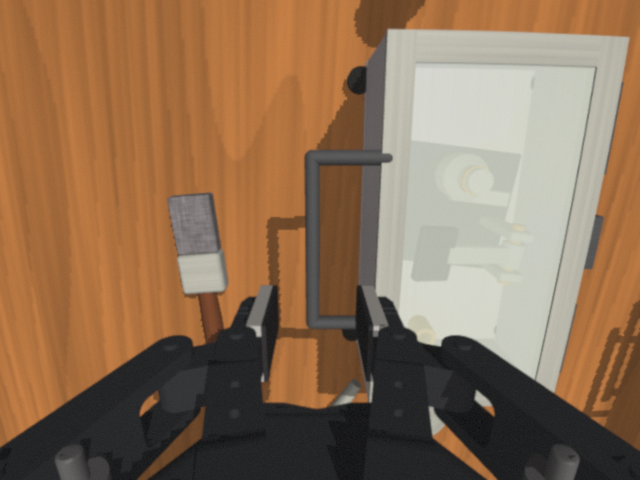

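The wrist view shows the bar at column 312, rows 155–325, with the finger pads either side at about columns 268 and 368. Through the lid, the lever pad is at (435,253) and the lever runs right to its pivot at about (510,250). The collet is at (475,178).

Run:
```python
from h import *
import pickle; c=pickle.load(open("pics/w1.pkl","rb"))
print(c[0]); t=np.array([.45782,-.0894]); 
E=onz(c,[(312,158),(312,321)],.095); print(E,E.mean(0))
L=onz(c,[(399,30),(612,38)],.0985);print("lid edge",L, onz(c,[(388,30),(628,38)],.0985))
p=proj(c,[[.45782,-.0894,.095],[.45782,-.0894,.17]]); print("tcp axis px",p)
print("pad",onz(c,[(435,253)],.086))
g=cv2.cvtColor(cv2.imread("pics/w1.png"),cv2.COLOR_BGR2GRAY)
for r in (190,210,240,265): print(r,g[r,302:324])
```

```text
[[354.5145468    0.         316.69065317]
 [  0.         354.5145468  239.36908195]
 [  0.           0.           1.        ]]
[[ 0.45168496 -0.03213866  0.095     ]
 [ 0.45719    -0.15029662  0.095     ]] [ 0.45443748 -0.09121764  0.095     ]
lid edge [[0.49952905 0.04511872 0.0985    ]
 [0.63121712 0.05101537 0.0985    ]] [[0.493018   0.04471807 0.0985    ]
 [0.64168456 0.05202884 0.0985    ]]
tcp axis px [[316.98199648 242.72099724]
 [317.34206577 286.86485691]]
pad [[ 0.54447371 -0.09566645  0.086     ]]
190 [127 123 100  74  64  67  73  79  82  85  88  89  87  83  80  74  70  71
  79  80  82  79]
210 [126 126 111  79  65  66  72  80  85  86  87  86  84  82  76  75  73  72
  77  82  81  81]
240 [133 133 120  90  67  66  74  78  82  85  86  87  87  83  79  74  72  72
  80  84  85  84]
265 [131 131 121  95  68  64  73  77  79  83  84  86  85  84  81  73  68  69
  80  83  84  82]
```

{"api": "apply_moves", "payload": {"steps": [[[-0.004, -0.008, 0.04], [0, 0, 0], 0.4], [[-0.004, -0.0075, 0.07], [0, 0, 0], 0.4], [[0, 0, 0.07], [0, 0, 0], 0.4], [[0, 0, 0.07], [0, 0, 0], 0.4], [[0, 0, 0.07], [0, 0, 0], 0.4], [[0, 0, 0.068], [0, 0, 0], 0.4], [[0, 0, 0], [0, 0, 0], 0.4], [[0, 0, 0], [0, 0, 0], 0.4]]}}

```text
clock: 2.82
eef_pos: [0.4541, -0.0918, 0.092]
tool_rot: [0.69, 0.724, -0.001, -0.001]
ft_force: [0.0, -0.1, 0.8]
grip_width: 0.0342
grasp_force: 0.0
```

Run:
```python
from h import *
c=cal("wrist"); im,d=camera("wrist"); cv2.imwrite("pics/w2.png",im[:,:,::-1])
o=bot.get_obs(); print(o["eef_pos"],o["ft_force"],proj(c,[o["eef_pos"]]))
```

```text
[ 0.45499524 -0.09201305  0.09280876] [ 0.23221784 -0.00076277  0.45562627] [[319.18075612 288.52029043]]
```

View pics/w2.png

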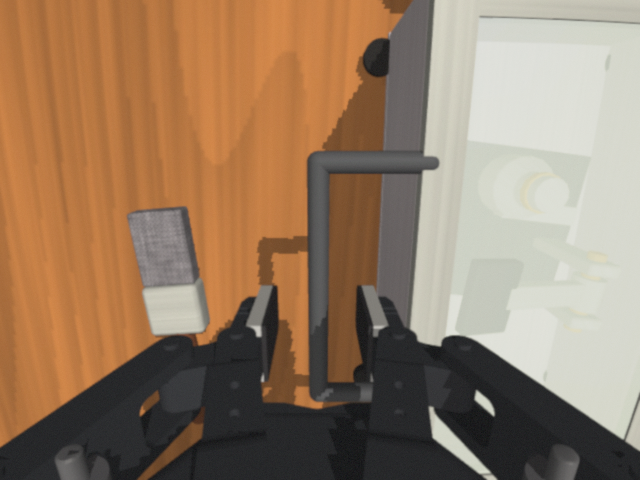

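The bar at column 318 is centred between the pads at columns 265 and 370, so I'll close the gripper.

{"api": "apply_moves", "payload": {"steps": [[[0, 0, 0], [0, 0, 0], 0.0], [[0, 0, 0], [0, 0, 0], 0.0], [[0, 0, 0], [0, 0, 0], 0.0], [[0, 0, 0], [0, 0, 0], 0.0], [[0, 0, 0], [0, 0, 0], 0.0], [[0, 0, 0], [0, 0, 0], 0.0], [[0, 0, 0], [0, 0, 0], 0.0], [[0, 0, 0], [0, 0, 0], 0.0]]}}

```text
clock: 3.53
eef_pos: [0.4551, -0.0922, 0.0927]
tool_rot: [0.69, 0.724, 0.0, 0.0]
ft_force: [0.6, -0.2, -0.2]
grip_width: 0.0001
grasp_force: 0.0
```

Run:
```python
from h import *
# arc of the grip: bar offset from hinge; tool y ~ +x box, shifts in tool y,z per row
a0=np.arctan2(.0045,.195); r=np.hypot(.195,.0045); N=32
for k,n in ((1.73,32),):
    th=np.linspace(0,k,n+1); x=-r*np.cos(th+a0); z=r*np.sin(th+a0)
    for i in range(n): print(i,th[i+1].round(3),[0,((x[i+1]-x[i])/.2).round(3),(-(z[i+1]-z[i])/.2).round(3)])
    print(x[-1]-x[0],z[-1]-z[0])
```

```text
0 0.054 [0, np.float64(0.003), np.float64(-0.053)]
1 0.108 [0, np.float64(0.005), np.float64(-0.052)]
2 0.162 [0, np.float64(0.008), np.float64(-0.052)]
3 0.216 [0, np.float64(0.011), np.float64(-0.052)]
4 0.27 [0, np.float64(0.014), np.float64(-0.051)]
5 0.324 [0, np.float64(0.017), np.float64(-0.05)]
6 0.378 [0, np.float64(0.019), np.float64(-0.049)]
7 0.432 [0, np.float64(0.022), np.float64(-0.048)]
8 0.487 [0, np.float64(0.024), np.float64(-0.047)]
9 0.541 [0, np.float64(0.027), np.float64(-0.045)]
10 0.595 [0, np.float64(0.029), np.float64(-0.044)]
11 0.649 [0, np.float64(0.032), np.float64(-0.042)]
12 0.703 [0, np.float64(0.034), np.float64(-0.04)]
13 0.757 [0, np.float64(0.036), np.float64(-0.038)]
14 0.811 [0, np.float64(0.038), np.float64(-0.036)]
15 0.865 [0, np.float64(0.04), np.float64(-0.034)]
16 0.919 [0, np.float64(0.042), np.float64(-0.032)]
17 0.973 [0, np.float64(0.043), np.float64(-0.03)]
18 1.027 [0, np.float64(0.045), np.float64(-0.027)]
19 1.081 [0, np.float64(0.046), np.float64(-0.025)]
20 1.135 [0, np.float64(0.048), np.float64(-0.022)]
21 1.189 [0, np.float64(0.049), np.float64(-0.02)]
22 1.243 [0, np.float64(0.05), np.float64(-0.017)]
23 1.297 [0, np.float64(0.051), np.float64(-0.014)]
24 1.352 [0, np.float64(0.051), np.float64(-0.012)]
25 1.406 [0, np.float64(0.052), np.float64(-0.009)]
26 1.46 [0, np.float64(0.052), np.float64(-0.006)]
27 1.514 [0, np.float64(0.053), np.float64(-0.003)]
28 1.568 [0, np.float64(0.053), np.float64(-0.0)]
29 1.622 [0, np.float64(0.053), np.float64(0.002)]
30 1.676 [0, np.float64(0.052), np.float64(0.005)]
31 1.73 [0, np.float64(0.052), np.float64(0.008)]
0.2303568324042718 0.18732060473874082
```

The fingers closed to zero, so the bar isn't between the pads. I'll look again.

Run:
```python
from h import *
c=cal("wrist"); im,d=camera("wrist"); np.save("pics/w3.npy",d)
im2,d2=camera("scene"); s=cv2.resize(im2[195:325,220:400],None,fx=3.3,fy=3.3,interpolation=cv2.INTER_CUBIC)
a=np.zeros((480,800,3),np.uint8); w=cv2.resize(im,(400,300)); a[:300,:400]=w; s=cv2.resize(s,(400,289)); a[:289,400:]=s
a=a[:300]; cv2.imwrite("pics/w3.png",a[:,:,::-1])
vv,uu=np.mgrid[0:480:2,0:640:2]; uv=np.c_[uu.ravel(),vv.ravel()]; P=atdepth(c,uv,d[vv,uu].ravel())
for lo,hi in((-.05,-.035),(-.075,-.06),(-.085,-.08)):
  m=(P[:,2]>.06)&(P[:,2]<.14)&(P[:,0]<.48)&(P[:,0]>.43)&(P[:,1]>lo)&(P[:,1]<hi); print(m.sum(),np.median(P[m],0) if m.any() else '')
  if m.any(): print(np.percentile(P[m],[5,95],axis=0))
```

```text
220 [ 0.45267071 -0.04117514  0.09798263]
[[ 0.44761447 -0.0489872   0.09490536]
 [ 0.46857513 -0.03522115  0.09941669]]
171 [ 0.45334584 -0.06737435  0.09801437]
[[ 0.44875032 -0.07414601  0.0951531 ]
 [ 0.45783031 -0.06085698  0.0995213 ]]
365 [ 0.45552069 -0.08157149  0.12720983]
[[ 0.44857223 -0.08490619  0.09805536]
 [ 0.46642576 -0.08086274  0.13864738]]
```

View pics/w3.png

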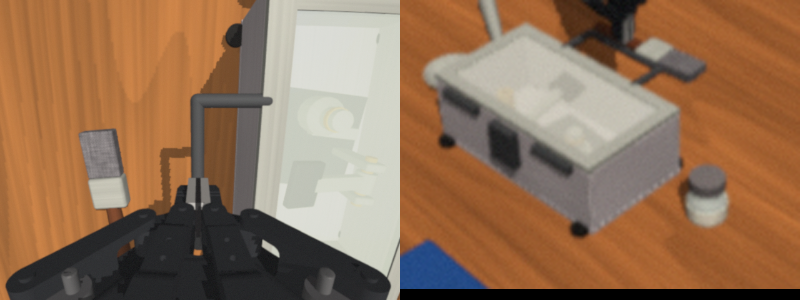

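Run:
```python
from h import *
c=cal("wrist"); d=np.load("pics/w3.npy"); o=bot.get_obs(); print(o["eef_pos"],o["ft_force"])
for v in (250,270,280,284,288,292,296,300,310,320,340,360):
    us=[300,306,312,318,324,330,336]; P=atdepth(c,[(u,v) for u in us],d[v,us]); print(v,(P*1000).round().astype(int)[:,[0,2]].tolist(), (P[3,1]*1000).round())
print(proj(c,[o["eef_pos"]+[0,dy,z] for z in(-.017,0,.01,.02,.03,.04) for dy in (0,.011)]))
```

```text
[ 0.4551146  -0.09221418  0.09267039] [-0.41745306  0.10250408  0.16587987]
250 [[443, 0], [449, 97], [452, 98], [454, 99], [457, 97], [465, -2], [470, -1]] -71.0
270 [[443, 0], [449, 96], [452, 97], [455, 99], [458, 97], [466, -1], [471, 0]] -81.0
280 [[444, 0], [449, 96], [452, 99], [455, 99], [458, 97], [467, -1], [471, -1]] -86.0
284 [[444, -1], [450, 97], [452, 99], [455, 99], [458, 98], [467, 0], [472, 0]] -88.0
288 [[444, -1], [450, 117], [452, 118], [455, 119], [457, 117], [460, 118], [472, -1]] -81.0
292 [[444, -1], [450, 122], [452, 123], [455, 121], [457, 121], [460, 121], [472, 0]] -82.0
296 [[448, 125], [450, 125], [452, 126], [455, 125], [457, 125], [459, 126], [462, 117]] -81.0
300 [[451, 253], [450, 128], [452, 128], [455, 129], [457, 129], [459, 128], [462, 120]] -81.0
310 [[448, 138], [450, 137], [453, 137], [455, 137], [457, 137], [459, 137], [462, 130]] -81.0
320 [[449, 144], [451, 144], [453, 144], [455, 145], [457, 144], [459, 145], [461, 137]] -81.0
340 [[449, 158], [451, 158], [453, 148], [455, 148], [456, 159], [458, 160], [460, 158]] -87.0
360 [[450, 168], [451, 166], [453, 147], [455, 147], [457, 158], [458, 168], [459, 169]] -95.0
[[317.25063276 274.34424962]
 [318.26644691 254.89416903]
 [317.34494411 287.34577382]
 [318.45978916 266.28342852]
 [317.40911387 296.19490794]
 [318.59173113 274.05976925]
 [317.48117497 306.13504187]
 [318.7402855  282.81910595]
 [317.5626599  317.37865236]
 [318.90877098 292.75868031]
 [317.65551912 330.19636413]
 [319.10144317 304.1316974 ]]
```

The pads' front edge is at row 286. By ray and by depth that puts the fingertips at z ≈ 0.117, about 41 mm higher than the reported TCP implies. The fingers closed above the bar without touching it. I'll reopen, descend 41 mm, and check before closing.

{"api": "apply_moves", "payload": {"steps": [[[0, 0, 0], [0, 0, 0], 0.4], [[0, 0, 0], [0, 0, 0], 0.4], [[0, 0, 0], [0, 0, 0], 0.4], [[0, 0, 0.05], [0, 0, 0], 0.4], [[0, 0, 0.05], [0, 0, 0], 0.4], [[0, 0, 0.05], [0, 0, 0], 0.4], [[0, 0, 0.055], [0, 0, 0], 0.4], [[0, 0, 0], [0, 0, 0], 0.4]]}}

```text
clock: 4.3
eef_pos: [0.4535, -0.0919, 0.0499]
tool_rot: [0.69, 0.724, -0.001, -0.002]
ft_force: [-0.7, 0.8, 0.9]
grip_width: 0.0338
grasp_force: 0.0
```

{"api": "apply_moves", "payload": {"steps": [[[0, 0, 0], [0, 0, 0], 0.0], [[0, 0, 0], [0, 0, 0], 0.0], [[0, 0, 0], [0, 0, 0], 0.0], [[0, 0, 0], [0, 0, 0], 0.0], [[0, 0, 0], [0, 0, 0], 0.0], [[0, 0, 0], [0, 0, 0], 0.0], [[0, 0, 0], [0, 0, 0], 0.0], [[0, 0, 0], [0, 0, 0], 0.0]]}}

```text
clock: 4.97
eef_pos: [0.4548, -0.0923, 0.0522]
tool_rot: [0.69, 0.724, -0.0, -0.0]
ft_force: [-4.7, -0.3, 5.5]
grip_width: 0.0078
grasp_force: 58.7
```

Run:
```python
from h import *
c=cal("wrist"); im,d=camera("wrist"); cv2.imwrite("pics/w4.png",im[:,:,::-1]); o=bot.get_obs(); print(o["eef_pos"],o["ft_force"],o["grip_width"],o["grasp_force"])
for v in range(200,360,8):
    us=[300,306,312,318,324,330,336]; P=atdepth(c,[(u,v) for u in us],d[v,us]); print(v,(P*1000).round().astype(int)[:,[0,2]].tolist(), (P[3,1]*1000).round())
```

```text
[ 0.45473542 -0.09230017  0.05216617] [-4.52623809 -1.10227524  6.61713506] 0.008031189175269987 58.694947957992554
200 [[443, 1], [448, 98], [450, 99], [452, 100], [454, 98], [456, 95], [464, 0]] -41.0
208 [[443, -1], [449, 97], [451, 98], [452, 98], [454, 98], [456, 97], [465, 0]] -44.0
216 [[443, 0], [449, 98], [451, 97], [453, 99], [455, 98], [457, 95], [465, -1]] -46.0
224 [[443, 1], [449, 97], [451, 99], [453, 99], [455, 99], [457, 96], [466, -1]] -49.0
232 [[443, -1], [449, 98], [451, 99], [453, 99], [455, 98], [457, 95], [466, -1]] -52.0
240 [[444, 0], [449, 97], [451, 99], [453, 98], [455, 98], [457, 96], [466, -1]] -55.0
248 [[444, 0], [449, 98], [451, 98], [453, 99], [455, 98], [457, 95], [466, -1]] -57.0
256 [[444, 0], [449, 97], [451, 100], [453, 99], [455, 98], [458, 95], [467, -1]] -60.0
264 [[444, 0], [449, 96], [451, 98], [453, 99], [455, 98], [458, 95], [467, 0]] -63.0
272 [[444, -1], [449, 97], [452, 99], [454, 98], [456, 98], [458, 95], [467, -1]] -66.0
280 [[445, -1], [450, 97], [452, 99], [454, 98], [456, 98], [458, 94], [468, 0]] -69.0
288 [[447, 77], [450, 98], [452, 99], [454, 99], [456, 98], [458, 95], [462, 78]] -72.0
296 [[447, 86], [450, 98], [452, 98], [454, 99], [456, 99], [459, 84], [461, 86]] -75.0
304 [[448, 91], [450, 97], [452, 99], [454, 99], [456, 98], [459, 92], [461, 92]] -78.0
312 [[448, 99], [450, 96], [452, 99], [454, 98], [456, 97], [459, 97], [461, 98]] -81.0
320 [[448, 104], [450, 97], [452, 98], [454, 99], [457, 97], [458, 104], [460, 104]] -84.0
328 [[448, 106], [450, 98], [452, 99], [455, 98], [457, 99], [458, 106], [460, 106]] -88.0
336 [[448, 107], [450, 98], [453, 100], [455, 99], [457, 99], [459, 107], [460, 116]] -91.0
344 [[449, 107], [451, 97], [453, 98], [455, 99], [457, 98], [459, 106], [460, 116]] -94.0
352 [[449, 106], [451, 97], [453, 98], [455, 99], [457, 98], [459, 107], [460, 115]] -97.0
```

The bar is gripped at 59 N with little stray force, which confirms the offset. Now I'll lift along the arc.

{"api": "apply_moves", "payload": {"steps": [[[0, 0.003, -0.053], [0, 0, 0], 0.0], [[0, 0.005, -0.052], [0, 0, 0], 0.0], [[0, 0.008, -0.052], [0, 0, 0], 0.0], [[0, 0.011, -0.052], [0, 0, 0], 0.0], [[0, 0.014, -0.051], [0, 0, 0], 0.0], [[0, 0.017, -0.05], [0, 0, 0], 0.0], [[0, 0.019, -0.049], [0, 0, 0], 0.0], [[0, 0.022, -0.048], [0, 0, 0], 0.0]]}}

```text
clock: 5.68
eef_pos: [0.4729, -0.0914, 0.1327]
tool_rot: [0.69, 0.724, -0.002, -0.002]
ft_force: [-5.1, -1.5, 0.0]
grip_width: 0.0082
grasp_force: 58.3
```

{"api": "apply_moves", "payload": {"steps": [[[0, 0.024, -0.047], [0, 0, 0], 0.0], [[0, 0.027, -0.045], [0, 0, 0], 0.0], [[0, 0.029, -0.044], [0, 0, 0], 0.0], [[0, 0.032, -0.042], [0, 0, 0], 0.0], [[0, 0.034, -0.04], [0, 0, 0], 0.0], [[0, 0.036, -0.038], [0, 0, 0], 0.0], [[0, 0.038, -0.036], [0, 0, 0], 0.0], [[0, 0.04, -0.034], [0, 0, 0], 0.0]]}}

```text
clock: 6.35
eef_pos: [0.5222, -0.0889, 0.1995]
tool_rot: [0.69, 0.724, -0.003, -0.003]
ft_force: [-17.2, -0.5, 13.9]
grip_width: 0.0082
grasp_force: 58.6
```

{"api": "apply_moves", "payload": {"steps": [[[0, 0.042, -0.032], [0, 0, 0], 0.0], [[0, 0.043, -0.03], [0, 0, 0], 0.0], [[0, 0.045, -0.027], [0, 0, 0], 0.0], [[0, 0.046, -0.025], [0, 0, 0], 0.0], [[0, 0.048, -0.022], [0, 0, 0], 0.0], [[0, 0.049, -0.02], [0, 0, 0], 0.0], [[0, 0.05, -0.017], [0, 0, 0], 0.0], [[0, 0.051, -0.014], [0, 0, 0], 0.0]]}}

```text
clock: 7.02
eef_pos: [0.6022, -0.0849, 0.2387]
tool_rot: [0.69, 0.724, 0.001, 0.001]
ft_force: [1.4, 1.6, -7.2]
grip_width: 0.0081
grasp_force: 60.6
```

{"api": "apply_moves", "payload": {"steps": [[[0, 0.051, -0.012], [0, 0, 0], 0.0], [[0, 0.052, -0.009], [0, 0, 0], 0.0], [[0, 0.052, -0.006], [0, 0, 0], 0.0], [[0, 0.053, -0.003], [0, 0, 0], 0.0], [[0, 0.053, 0], [0, 0, 0], 0.0], [[0, 0.053, 0.002], [0, 0, 0], 0.0], [[0, 0.052, 0.005], [0, 0, 0], 0.0], [[0, 0.03, 0.005], [0, 0, 0], 0.0]]}}

```text
clock: 7.68
eef_pos: [0.6833, -0.0809, 0.2402]
tool_rot: [0.69, 0.724, 0.002, 0.002]
ft_force: [1.5, 0.7, 3.5]
grip_width: 0.0076
grasp_force: 63.6
```

{"api": "apply_moves", "payload": {"steps": [[[0, 0, 0], [0, 0, 0], 0.0], [[0, 0, 0], [0, 0, 0], 0.3], [[0, 0, 0], [0, 0, 0], 0.4], [[0, 0, 0], [0, 0, 0], 0.5], [[0, 0, 0], [0, 0, 0], 0.5], [[0, 0, 0], [0, 0, 0], 0.5], [[0, 0, 0], [0, 0, 0], 0.5], [[0, 0, 0], [0, 0, 0], 0.5]]}}

```text
clock: 8.35
eef_pos: [0.6805, -0.0815, 0.2393]
tool_rot: [0.69, 0.724, -0.0, -0.0]
ft_force: [-0.3, -0.3, -0.0]
grip_width: 0.043
grasp_force: 0.0
```

Run:
```python
from h import *
im2,d2=camera("scene"); s=cv2.resize(im2[150:330,200:400],(560,504),interpolation=cv2.INTER_CUBIC)
cv2.imwrite("pics/s5.png",s[:,:,::-1]); o=bot.get_obs(); print(o["eef_pos"],o["ft_force"],o["joint_pos"])
```

```text
[ 0.68054463 -0.08141659  0.23931625] [ 0.13342015 -0.99989685  0.18685553] [-1.19060563e-01  6.40584027e-01  6.86135878e-01  1.61648964e+00
 -1.70731597e-05  1.40380827e+00]
```

View pics/s5.png

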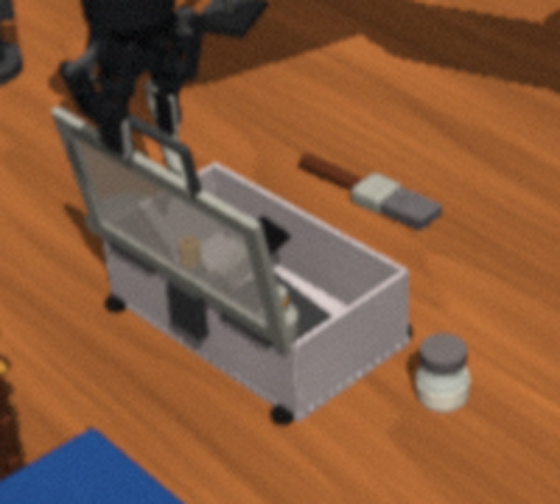

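The scene view shows the lid leaning back past upright on its stop, with the handle at about (165,150) free between the open fingers and the box interior exposed. I'll lift off, retreat, and come in above the pad with the fingers shut.

{"api": "apply_moves", "payload": {"steps": [[[0, 0, -0.06], [0, 0, 0], 0.5], [[0, 0, -0.1], [0, 0, 0], 0.5], [[0, 0, -0.1], [0, 0, 0], 0.5], [[0, -0.05, 0], [0, 0, 0], 0.5], [[0, -0.13, 0], [0, 0, 0], 0.4], [[0, -0.2, 0], [0, 0, 0], 0.2], [[0, -0.2, 0], [0, 0, 0], 0], [[-0.02, -0.11, 0], [0, 0, 0], 0]]}}

```text
clock: 9.07
eef_pos: [0.5387, -0.0914, 0.2913]
tool_rot: [0.69, 0.724, -0.001, -0.001]
ft_force: [0.4, -0.1, 0.3]
grip_width: 0.0004
grasp_force: 0.0
```

{"api": "apply_moves", "payload": {"steps": [[[0, 0, 0.1], [0, 0, 0], 0], [[0, 0, 0.18], [0, 0, 0], 0], [[0, 0, 0.18], [0, 0, 0], 0], [[0, 0, 0.18], [0, 0, 0], 0], [[0, 0, 0.1], [0, 0, 0], 0], [[0, 0, 0], [0, 0, 0], 0], [[0, 0, 0], [0, 0, 0], 0], [[0, 0, 0], [0, 0, 0], 0]]}}

```text
clock: 9.73
eef_pos: [0.5443, -0.0922, 0.1452]
tool_rot: [0.69, 0.724, 0.001, 0.001]
ft_force: [-0.0, -0.7, 0.7]
grip_width: -0.0001
grasp_force: 0.0
```

Run:
```python
from h import *
import pickle
o=bot.get_obs(); c=cal("wrist"); im,d=camera("wrist"); cv2.imwrite("pics/w6.png",im[:,:,::-1]); np.save("pics/w6.npy",d); pickle.dump((c,o["eef_pos"]),open("pics/w6.pkl","wb"))
print(o["eef_pos"],o["ft_force"],o["grip_width"],Ro.from_quat(o["tool_rot"]).as_matrix()[:,2])
```

```text
[ 0.54433444 -0.09221525  0.14516607] [-0.03470762 -0.70048018  0.71888446] -0.00010936143120397773 [ 2.96951681e-03 -4.95507802e-04 -9.99995468e-01]
```

View pics/w6.png

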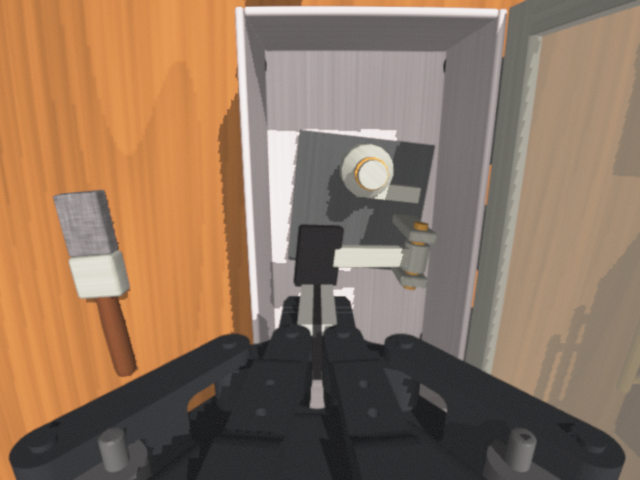

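The open box interior is visible: the black pad spans (297–343, 225–285), the lever runs right to its pivot at (415,258), the collet is at (370,173), and the shut fingertips are at (318,288).

Run:
```python
from h import *
import pickle
c,e=pickle.load(open("pics/w6.pkl","rb")); d=np.load("pics/w6.npy"); im=cv2.imread("pics/w6.png"); g=cv2.cvtColor(im,cv2.COLOR_BGR2GRAY)
m=np.zeros_like(g); m[215:284,285:355]=(g[215:284,285:355]<48)*255
n,l,s,ce=cv2.connectedComponentsWithStats(m); i=1+s[1:,4].argmax(); print(s[i],ce[i])
vv,uu=np.where(l==i); P=atdepth(c,np.c_[uu,vv],d[vv,uu]); P=P[(P[:,2]>.06)&(P[:,2]<.11)]
print("pad pts",np.percentile(P,[1,50,99],axis=0).round(4))
A=np.c_[P-P.mean(0)]; k=np.linalg.lstsq(np.c_[A[:,:2],np.ones(len(A))],A[:,2],rcond=None)[0]; print("slope",k)
ct=cv2.minAreaRect(np.c_[uu,vv].astype(np.float32)); B=onz(c,cv2.boxPoints(ct),.086); print(B.round(4),B.mean(0),[np.linalg.norm(B[j]-B[j-1]).round(4) for j in range(4)])
print("pad corners by eye",onz(c,[(300,225),(343,226),(338,285),(295,283)],.086).round(4),onz(c,[(300,225),(343,226),(338,285),(295,283)],.086).mean(0))
us=[308,312,316,320,324,328]
for v in (284,287,290,294,298): Q=atdepth(c,[(u,v) for u in us],d[v,us]); print(v,(Q*1000).round().tolist())
v,u=np.mgrid[250:264,345:395:5]; Q=atdepth(c,np.c_[u.ravel(),v.ravel()],d[v,u].ravel()); print("lever",np.median(Q.reshape(14,-1,3),0).round(4).tolist())
```

```text
[295 225  47  59 426] [306.86619718 248.48122066]
pad pts [[ 0.5309 -0.114   0.0803]
 [ 0.5347 -0.089   0.0882]
 [ 0.5593 -0.0761  0.0902]]
slope [-2.72006961e-01 -2.10059368e-02  9.01944745e-17]
[[ 0.5297 -0.1158  0.086 ]
 [ 0.5325 -0.0741  0.086 ]
 [ 0.5593 -0.0758  0.086 ]
 [ 0.5579 -0.1177  0.086 ]] [ 0.54485635 -0.09585347  0.086     ] [np.float64(0.0283), np.float64(0.0418), np.float64(0.0269), np.float64(0.042)]
pad corners by eye [[ 0.5328 -0.076   0.086 ]
 [ 0.5602 -0.0754  0.086 ]
 [ 0.5597 -0.1162  0.086 ]
 [ 0.5309 -0.116   0.086 ]] [ 0.54590736 -0.09591036  0.086     ]
284 [[540.0, -116.0, 87.0], [542.0, -116.0, 87.0], [545.0, -116.0, 86.0], [548.0, -117.0, 84.0], [550.0, -117.0, 84.0], [553.0, -117.0, 82.0]]
287 [[540.0, -81.0, 170.0], [541.0, -82.0, 169.0], [543.0, -81.0, 170.0], [545.0, -81.0, 169.0], [546.0, -81.0, 169.0], [548.0, -81.0, 169.0]]
290 [[540.0, -81.0, 173.0], [541.0, -81.0, 173.0], [543.0, -82.0, 172.0], [545.0, -81.0, 173.0], [546.0, -81.0, 172.0], [548.0, -81.0, 173.0]]
294 [[540.0, -82.0, 175.0], [541.0, -82.0, 176.0], [543.0, -81.0, 176.0], [545.0, -81.0, 177.0], [546.0, -81.0, 176.0], [548.0, -81.0, 176.0]]
298 [[540.0, -81.0, 180.0], [542.0, -82.0, 179.0], [543.0, -81.0, 180.0], [545.0, -81.0, 181.0], [546.0, -81.0, 180.0], [548.0, -81.0, 180.0]]
lever [[0.5636, -0.0979, 0.0805], [0.5671, -0.0981, 0.079], [0.5705, -0.0982, 0.0782], [0.5741, -0.0985, 0.0769], [0.5776, -0.0985, 0.0762], [0.5814, -0.0992, 0.0746], [0.5851, -0.0993, 0.0733], [0.5886, -0.0994, 0.0729], [0.5923, -0.0996, 0.0712], [0.5962, -0.0997, 0.0702]]
```

The pad centre is at (0.5455, −0.0955, 0.087) with a slope of about 0.28 rad, which matches the released lever. The tip is at z ≈ 0.168, so the level point is about 104 mm further down. I'll go most of the way first.

{"api": "apply_moves", "payload": {"steps": [[[-0.009, -0.004, 0.04], [0, 0, 0], 0], [[-0.009, -0.004, 0.09], [0, 0, 0], 0], [[0, 0, 0.1], [0, 0, 0], 0], [[0, 0, 0.08], [0, 0, 0], 0], [[0, 0, 0.05], [0, 0, 0], 0], [[0, 0, 0], [0, 0, 0], 0], [[0, 0, 0], [0, 0, 0], 0], [[0, 0, 0], [0, 0, 0], 0]]}}

```text
clock: 10.45
eef_pos: [0.5427, -0.0959, 0.0726]
tool_rot: [0.69, 0.724, 0.001, 0.001]
ft_force: [-0.2, 0.4, -0.6]
grip_width: -0.0002
grasp_force: 0.0
```

{"api": "apply_moves", "payload": {"steps": [[[0, 0, 0.01], [0, 0, 0], 0], [[0, 0, 0.015], [0, 0, 0], 0], [[0, 0, 0.015], [0, 0, 0], 0], [[0, 0, 0.015], [0, 0, 0], 0], [[0, 0, 0.015], [0, 0, 0], 0], [[0, 0, 0], [0, 0, 0], 0], [[0, 0, 0], [0, 0, 0], 0], [[0, 0, 0], [0, 0, 0], 0]]}}

```text
clock: 11.12
eef_pos: [0.5414, -0.0957, 0.0573]
tool_rot: [0.69, 0.724, -0.0, -0.0]
ft_force: [-1.6, -0.4, 2.5]
grip_width: 0.0001
grasp_force: 1.5
```

```bash
cat > look.py <<'E'
from h import *
o=bot.get_obs(); c=cal("wrist"); im,d=camera("wrist"); print(o["eef_pos"],o["ft_force"],o["clock"])
v,u=np.mgrid[190:300:2,300:470:2]; P=atdepth(c,np.c_[u.ravel(),v.ravel()],d[v,u].ravel())
m=(abs(P[:,1]+.0985)<.003)&(P[:,0]>.565)&(P[:,0]<.597)&(P[:,2]>.045)&(P[:,2]<.1); print("lever",m.sum(),np.polyfit(P[m,0]-.58,P[m,2],1))
m=(abs(P[:,1]+.08)<.004)&(P[:,0]>.53)&(P[:,0]<.56)&(P[:,2]>.03)&(P[:,2]<.1); print("pad",m.sum(),np.polyfit(P[m,0]-.543,P[m,2],1) if m.sum()>5 else '')
cv2.imwrite("pics/look%d.png"%(o["clock"]*100),im[:,:,::-1])
E
python3 look.py
```

```text
[ 0.54141574 -0.09569668  0.05728916] [-1.55647068 -0.43358586  2.49177701] 11.1167Traceback (most recent call last):
  File "look.py", line 4, in <module>
    m=(abs(P[:,1]+.0985)<.003)&(P[:,0]>.565)&(P[:,0]<.597)&(P[:,2]>.045)&(P[:,2]<.1); print("lever",m.sum(),np.polyfit(P[m,0]-.58,P[m,2],1))
                                                                                                            ~~~~~~~~~~^^^^^^^^^^^^^^^^^^^^^
    raise TypeError("expected non-empty vector for x")
TypeError: expected non-empty vector for x
```

```bash
sed -i 's/190:300:2,300:470:2/100:480:2,200:640:2/; s/<.003)&(P\[:,0\]>.565/<.006)\&(P[:,0]>.565/; s/np.polyfit(P\[m,0\]-.58,P\[m,2\],1))/np.polyfit(P[m,0]-.58,P[m,2],1) if m.sum()>5 else "")/' look.py; python3 look.py; ls pics|grep look
```

```text
[ 0.54143897 -0.09567956  0.05732741] [-1.01490622  0.61902067  2.90674213] 11.1667
lever 427 [-0.16117248  0.06803309]
pad 319 [-0.14603539  0.07295481]
look1116.png
```

{"api": "apply_moves", "payload": {"steps": [[[0, 0, 0.01], [0, 0, 0], 0], [[0, 0, 0.01], [0, 0, 0], 0], [[0, 0, 0.01], [0, 0, 0], 0], [[0, 0, 0], [0, 0, 0], 0], [[0, 0, 0], [0, 0, 0], 0], [[0, 0, 0], [0, 0, 0], 0], [[0, 0, 0], [0, 0, 0], 0], [[0, 0, 0], [0, 0, 0], 0]]}}

```text
clock: 11.88
eef_pos: [0.5415, -0.0957, 0.0513]
tool_rot: [0.69, 0.724, -0.0, -0.0]
ft_force: [-2.4, -0.6, 4.2]
grip_width: 0.0001
grasp_force: 1.9
```

```bash
python3 look.py
```

```text
[ 0.54154528 -0.09565819  0.05132046] [-2.43604401 -0.55159253  4.16611149] 11.8833
lever 460 [-0.0907527   0.06533623]
pad 322 [-0.0765166   0.06759292]
```

{"api": "apply_moves", "payload": {"steps": [[[0, 0, 0.01], [0, 0, 0], 0], [[0, 0, 0.01], [0, 0, 0], 0], [[0, 0, 0.005], [0, 0, 0], 0], [[0, 0, 0], [0, 0, 0], 0], [[0, 0, 0], [0, 0, 0], 0], [[0, 0, 0], [0, 0, 0], 0], [[0, 0, 0], [0, 0, 0], 0], [[0, 0, 0], [0, 0, 0], 0]]}}

```text
clock: 12.6
eef_pos: [0.5417, -0.0957, 0.0464]
tool_rot: [0.69, 0.724, 0.0, 0.0]
ft_force: [-2.1, -0.8, 4.3]
grip_width: -0.0002
grasp_force: 2.3
```

```bash
cat >> look.py <<'E'
m=(abs(P[:,2])<.006)&(P[:,0]>.38)&(P[:,0]<.48); A=np.c_[P[m,:2],np.ones(m.sum())]; print("bench",m.sum(),np.linalg.lstsq(A,P[m,2],rcond=None)[0])
m=(abs(P[:,2]-.005)<.006)&(P[:,0]>.52)&(P[:,0]<.63)&(P[:,1]>-.01)&(P[:,1]<.04); print("floor",m.sum(),np.polyfit(P[m,0],P[m,2],1),np.median(P[m,2]))
E
python3 look.py
```

```text
[ 0.54171536 -0.09566379  0.04638589] [-2.11271059 -0.8265752   4.26972525] 12.6
lever 477 [-0.03202108  0.06314594]
pad 319 [-0.01538417  0.06351154]
bench 144 [ 0.03888715 -0.00112866 -0.0190601 ]
floor 660 [0.0012235  0.00379858] 0.004493835240922159
```

Run:
```python
from h import *
import pickle
c,e=pickle.load(open("pics/w6.pkl","rb")); d=np.load("pics/w6.npy"); 
c2=cal("wrist"); _,d2=camera("wrist")
v,u=np.mgrid[100:480,200:640]; uv=np.c_[u.ravel(),v.ravel()]
for C,D in((c,d),(c2,d2)):
    P=atdepth(C,uv,D[v,u].ravel())
    for nm,yc,w,x0,x1 in(("lever",-.0985,.004,.568,.595),("pad+",-.08,.003,.535,.557),("pad-",-.112,.003,.535,.557)):
        m=(abs(P[:,1]-yc)<w)&(P[:,0]>x0)&(P[:,0]<x1)&(P[:,2]>.05)&(P[:,2]<.1)
        if m.sum()<20: print(nm,m.sum()); continue
        k=np.polyfit(P[m,0],P[m,2],1); r=P[m,2]-np.polyval(k,P[m,0]); g=abs(r-np.median(r))<.003; k=np.polyfit(P[m,0][g],P[m,2][g],1)
        print(nm,m.sum(),np.arctan(k[0]).round(4),"z at .545",np.polyval(k,.545).round(4),"z mid",np.polyval(k,(x0+x1)/2).round(4))
```

```text
lever 406 -0.3055 z at .545 0.0862 z mid 0.0747
pad+ 338 -0.3138 z at .545 0.0861 z mid 0.0857
pad- 264 -0.3058 z at .545 0.0856 z mid 0.0853
lever 954 -0.0054 z at .545 0.0638 z mid 0.0636
pad+ 744 -0.0188 z at .545 0.0634 z mid 0.0633
pad- 0
```

The lever now measures −0.005 to −0.019 rad. Released, it read −0.306 to −0.314, so it has turned about 0.30. The pad is at z ≈ 0.064, which is level. One last look at the whole setup before handing in.

Run:
```python
from h import *
a=camera("wrist")[0]; b=camera("scene")[0][130:330,190:400]
o=np.hstack([cv2.resize(a,(400,300)),cv2.resize(b,(400,300),interpolation=cv2.INTER_CUBIC)]); cv2.imwrite("pics/fin.png",o[:,:,::-1]); s=bot.get_obs(); print(s["eef_pos"],s["ft_force"])
```

```text
[ 0.54167466 -0.0956715   0.04635823] [-3.10911257 -0.32876467  4.85193756]
```

View pics/fin.png

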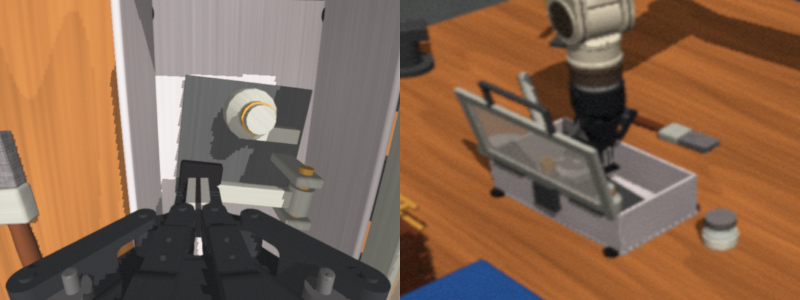

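The fingers are on the pad at (200,175), the ring is still on the collet at (255,115), and the lid is resting back at (530,150). The push is 4.9 N, close to the 5 N expected at half-way.

```bash
python3 -c "
from workcell import bot
print(bot.job_done())"
```

```text
the job is handed in; nothing more can be done
None
```

The job is handed in: the lid is open on its stop and the lever is held level, turned about 0.30 rad with about 4.9 N of push, with the ring still in the collet.

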